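Square up a hub plate and snap its grease cap on

ROBOT

A 7-joint arm with a two-finger parallel gripper is mounted at the origin on the work surface. World frame = base frame: x ahead of the robot, y to its left, z up, the work surface at z = 0. Lengths are in m, angles in rad, forces in N, time in s.
With the tool pointing down it reaches from about 0.425 to 0.875 m from the base axis. Payload 8.4 kg.
Tool frame: the origin (TCP) lies midway between the tips of the shut fingers; the grasp point (between the pads) lies 19 mm behind it; z points along the fingers, y is the line along which they close (so a half turn about z gives the same grasp; the last joint's range is limited). The gripper opens to 85 mm and grips with 20 to 120 N. Pads are 22 mm wide; open, the fingers measure 114 mm over their backs; the gripper's body (76 mm by 85 mm) begins 54 mm behind the grasp point. The pads swing forward as they close: fully open they stand 13 mm farther back than shut.
Start: joints at [1.219, 0.333, 0.04, 1.465, -0.013, 1.343, -0.059], TCP at [0.163, -0.629, 0.231] pointing down, gripper open.
Joint ranges: [-2.58, 2.58], [-0.38, 2.09], [-1.3, 1.39], [0.25, 2.4], [-1.5, 4.64], [0.08, 2.09], [-2.65, 2.65]. Speed limits (rad/s): [2.22, 2.22, 2.79, 2.79, 3.14, 3.14, 3.14].

INTERFACE

Orientations are given as [roll, pitch, yaw] about the fixed x, y, z axes, in that order (R = Rz(yaw) Ry(pitch) Rx(roll)).
In Python, from rig import env gives the robot as it stands. Calls block until the motion is done:
- env.movep(position, orientation): joint-space move of the TCP to a pose.
- env.servo_line(position, orientation=None, max_speed=0.15, guard=None): straight line of the TCP; orientation=None keeps the orientation; max_speed is the mean speed in m/s. With guard (N) it stops when the force on the tool has changed by that much, and returns True; else False.
- env.movej(angles): joint-space move.
- env.move_gripper(opening, newtons=None): finger opening in m; newtons is the grip in N (None keeps the last); returns when the fingers have stopped.
- env.hold(seconds).
- env.solve_ik(position, orientation): joint angles nearest the present ones, or None.
- env.get_state(): the state.
- env.read_camera(name): name is "side" or "top" or "wrist"; returns a dict with "color" (400x640x3 uint8, blue, green, red), "range_z" (400x640 float32, m along the optical axis (not along the pixel's ray), 0 where there is no reading), "fx", "fy", "cx", "cy" (pixels), "distortion" ([k1, k2, p1, p2, k3] as OpenCV has them; the pictures are not rectified), "view" (4x4, takes a point from world to camera coordinates). Camera axes: x right, y down, z forward; pixel columns grow to the right and rows downward; lengths in m; the calibration is good to about 2 mm. A picture is of the moment at which its call begins.
A pose or a line that the arm cannot do raises env.PlanningError and nothing moves.
- env.close_job(): hands the job in; it is judged then, once.
The state is a dict: "clock": time; "joint_pos": joint angles; "qvel": joint speeds; "effort": joint torques, N m; "position": TCP position; "orientation": TCP orientation; "ft_force": force on the tool from outside, world axes, zero at the start; "ft_torque": the same for the moment, N m; "opening": finger opening in m; "grip_force": force on a finger pad.
Only numpy, scipy, OpenCV 4.12 (cv2) and the standard library are available. Lean on these libraries where they do the work, as an engineer would, in place of code of your own. Each camera call takes 0.05 s, during which the arm holds its last target. There are 200 camera calls.

TASK

First push the hub plate flat across the jig until its edges sit square against both stop bars. Then set the grease cap, open end down, over the plate's stub and press it down until it clicks past the sprung balls and its rim sits fully home on the plate, with the plate still against the stops. Keep pressing the cap down firmly after the click and finish while the fingers are still pressing; leave the socket, screwdriver and spray bottle where they are.

Things in the scene. Friction and masses are not known exactly. Their poses are not given: they have to be found in the camera images.
- jig: Locating jig fixed to the bench: grey base plate 220 (x) x 200 (y) x 10 mm with two steel stop bars, 20 mm wide and 10 mm high, on it: the far bar's inner face is at jig x = +85 mm, the left bar's at jig y = +75 mm; the -x and -y sides are open. Origin: centre of the underside, on the bench. Hub plate fully registered: its origin at jig x +35, y +35, z +10 mm, axes parallel.
- stop_corner (a point): Point on the top of the jig's base plate (10 mm above the bench) where the planes of the two inner stop faces meet, jig x +85, y +75 mm; axes as the jig. The far bar spans jig y -78 to +68 mm, the left bar jig x -80 to +70 mm.
- hub: Loose aluminium hub plate 100 (x) x 80 (y) x 12 mm, 0.38 to 0.58 kg, lying flat on the jig's base plate 20 to 45 mm short of each stop, turned at most 0.2 rad from the jig's axes; slides with 1 to 5 N. A round steel stub stands at its centre. Origin: centre of the plate's underside, z up. The fitted cap's rim sits on the plate's top, 12 mm above the origin.
- stub_top (a point): Centre of the top of the hub plate's stub, 34 mm above the plate's underside. The stub is 28 mm in diameter and 22 mm high above the plate, coned over its top 7 mm to 20 mm diameter. Four sprung balls stick 3.5 mm out of its side, centres 8 mm above the plate's top, at 45 degrees to the plate's axes.
- cap: Loose steel grease cap, a cup standing open end down on the bench: outside diameter 42 mm (twelve-sided to the touch, 43.5 mm over the corners), 29 mm high, flat closed top, 0.06 kg. Inner lip at the rim 3 mm high with a 31 mm opening, 37 mm bore above it. Origin: centre of the open rim; z up towards the closed top.
- cap_top (a point): Centre of the cap's closed top, 29 mm above its rim. Lowered over the stub, the lip meets the balls with the rim about 13 mm above the plate; the push needed peaks at about 10 N with the rim some 9 mm up, then drops, and from about 5 mm the balls snap out over the lip and draw it down; it stops hard with the rim on the plate. Hold it there with a firm push, 10 N or so.
- socket: Bystander: dark steel wheel-nut socket standing on end, 60 mm high, 32 mm in diameter (25 mm over the lower 22 mm). Origin: centre of its underside. It and the cap may swap places.
- screwdriver: Bystander: screwdriver with a black handle, 200 mm long, lying on the bench to the right of the jig.
- spray: Bystander: white bottle 170 mm high, 60 mm in diameter, standing on the bench to the right of the jig. Origin: centre of its underside.
Mind the look-alikes: they are no part of the job. There is more than one size of the cap; the job needs the smallest.

How it is judged:
On the way, in this order (a step that is already met when the one before it is completed fails the run):
1. the hub plate lies flat in the jig with its edges against both stop bars (each gap under 2.5 mm, square within 0.035 rad) (x of hub in the frame of jig above 0.0325 m and y of hub in the frame of jig above 0.0325 m and angle between the x axis of hub and the x axis of jig, either way round below 0.035 rad and z of hub in the frame of jig below 0.012 m), for 0.2 s.
2. the cap has clicked on: its rim is within 2 mm of the plate, centred on the stub (z of cap in the frame of hub between 0.009 and 0.014 m and horizontal distance between cap and hub below 0.004 m and angle between the z axis of cap and the z axis of hub, either way round below 0.08 rad), for 0.1 s.
At the end, for the whole second after the job is handed in: Hub plate flat against both stops (gaps under 2.5 mm, square within 0.035 rad); cap snapped on upright, rim within 2 mm of the plate; the fingers still press it down through the last second: over 7 N between cap and hub, over 12 N between hub and jig (at most 6 N of it is weight) (all of step 1 and all of step 2 and angle between cap's own z axis and vertical below 0.1 rad and contact force between cap and hub above 7 N and contact force between the fingers and cap above 3 N and contact force between hub and jig above 12 N); the arm keeps its last pose, push and grip.
It fails at once if the socket, screwdriver or spray bottle is knocked away (moved more than 30 mm) (distance of any of socket, screwdriver, spray from where it was at the start of the episode above 0.03 m).
It also fails if it takes over 70 s, if anything falls off the work surface, if the arm or the gripper's body presses on something with over 40 N, if the wrist force passes 120 N, or if a joint passes its speed limit or range.

## Working session

There is one attempt and no reset: what is moved stays moved. The work goes in short steps, each a Python script; the robot and the scene stay as the last script left them, time stands still between calls to the robot, and variables do not carry over. Pictures are saved under pics/ and viewed, at most 10 in all, crops included, and the job is handed in when it is done.

```bash
ls; mkdir -p pics; cat > h.py <<'E'
import numpy as np, cv2
from rig import env
def cam(name, fn=None):
    c=env.read_camera(name)
    if fn: cv2.imwrite('pics/'+fn,c['color'])
    np.savez('/tmp/%s.npz'%name,**{k:np.array(v) for k,v in c.items()})
    return c
def load(name): return dict(np.load('/tmp/%s.npz'%name))
def ray(c,u,v):
    K=np.array([[c['fx'],0,c['cx']],[0,c['fy'],c['cy']],[0,0,1]],float)
    p=cv2.undistortPoints(np.array([[[u,v]]],float),K,np.array(c['distortion'],float))[0,0]
    T=np.linalg.inv(c['view']); return T[:3,3],T[:3,:3]@np.array([p[0],p[1],1])
def pz(c,u,v,z):   # pixel on plane z
    o,d=ray(c,u,v); return o+d*(z-o[2])/d[2]
def pd(c,u,v):     # pixel by range
    o,d=ray(c,u,v); r=c['range_z'][int(v)-1:int(v)+2,int(u)-1:int(u)+2]; return o+d*np.median(r)
def proj(c,P):
    K=np.array([[c['fx'],0,c['cx']],[0,c['fy'],c['cy']],[0,0,1]],float); V=np.array(c['view'])
    return cv2.projectPoints(np.array(P,float).reshape(-1,3),cv2.Rodrigues(V[:3,:3])[0],V[:3,3],K,np.array(c['distortion'],float))[0][:,0]
E
python3 - <<'E'
from h import *
np.set_printoptions(precision=3,suppress=True)
for n in ['top','side']:
    c=cam(n,n+'1.png'); print(n,np.linalg.inv(c['view'])[:3,3],np.linalg.inv(c['view'])[:3,2],c['fx'])
print(env.get_state())
E
```

```text
pics
top [ 0.339 -0.02   1.03 ] [ 0.199 -0.026 -0.98 ] 401.9372383225268
side [0.083 0.562 0.595] [ 0.5   -0.646 -0.577] 372.6098047266646
{'clock': 0.1, 'joint_pos': array([ 1.219,  0.334,  0.04 ,  1.466, -0.013,  1.343, -0.058]), 'qvel': array([ 0.001, -0.003, -0.   , -0.   ,  0.   , -0.   ,  0.002]), 'effort': array([  0.005, -66.001,   1.371, -40.647,   0.017,   0.009,  -0.   ]), 'position': array([ 0.162, -0.629,  0.23 ]), 'orientation': array([-3.14 ,  0.   ,  0.253]), 'ft_force': array([ 0.043, -0.411, -0.707]), 'ft_torque': array([-0.002,  0.017,  0.014]), 'grip_force': 0.0, 'opening': 0.08558805737994667}
```

View pics/top1.png

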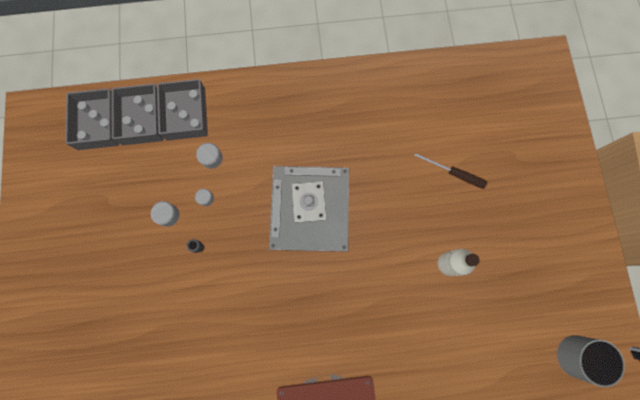

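View pics/side1.png

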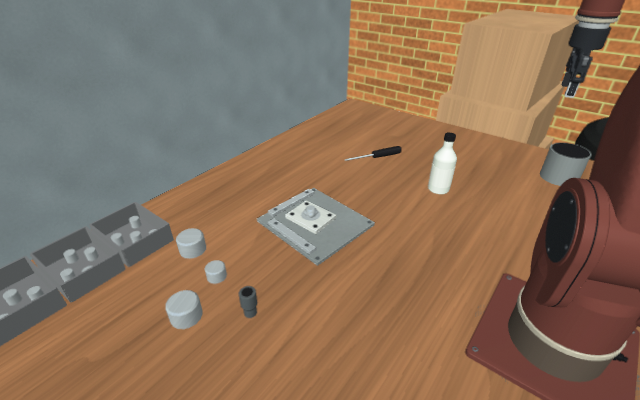

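The top view shows the jig at about (310,208), with the hub stub at (308,201). There are three caps: (208,155) and (163,213) are large, and (204,197) is small. The socket is at (195,246), the spray bottle at (460,262) and the screwdriver at (455,175). The bin parts at (90,115) to (185,110) are small plugs. The small cap at (204,197) matches the description, so I'll check it in enlarged crops.

```bash
python3 - <<'E'
from h import *
np.set_printoptions(precision=4,suppress=True)
c=load('top'); im=c['color']
a=cv2.resize(im[155:265,260:360],None,fx=5,fy=5,interpolation=cv2.INTER_CUBIC)[:550,:500]
b=cv2.resize(im[140:260,145:225],None,fx=3.5,fy=3.5,interpolation=cv2.INTER_CUBIC)
o=np.zeros((550,790,3),np.uint8); o[:,:500]=a; o[:b.shape[0],505:505+b.shape[1]]=b
cv2.imwrite('pics/crop1.png',o)
for n,(u,v) in dict(big1=(208,153),big2=(162,211),small=(203,195),sock=(194,244)).items(): print(n,pd(c,u,v))
# widths of small things by range mask
for n,(u,v,z) in dict(big1=(208,155,.02),big2=(163,213,.02),small=(204,197,.02)).items():
    P=np.array([pd(c,x,y) for x in range(u-18,u+19) for y in range(v-18,v+19)]);P=P[P[:,2]>z]
    top=np.median(np.sort(P[:,2])[-20:]); Q=P[P[:,2]>top-.006]; print(n,top,Q.min(0),Q.max(0),Q.mean(0))
E
```

```text
big1 [0.7028 0.2342 0.0405]
big2 [0.5637 0.3571 0.041 ]
small [0.5964 0.2563 0.0283]
sock [0.4694 0.2756 0.0606]
big1 0.04221680609115491 [0.6742 0.2066 0.0364] [0.7321 0.2641 0.0425] [0.7019 0.2356 0.0403]
big2 0.04190847687031485 [0.5313 0.3286 0.0359] [0.5903 0.3863 0.0423] [0.5599 0.3569 0.04  ]
small 0.02976547597219925 [0.5737 0.2368 0.0238] [0.6131 0.2782 0.0306] [0.5931 0.2562 0.0277]
```

View pics/crop1.png

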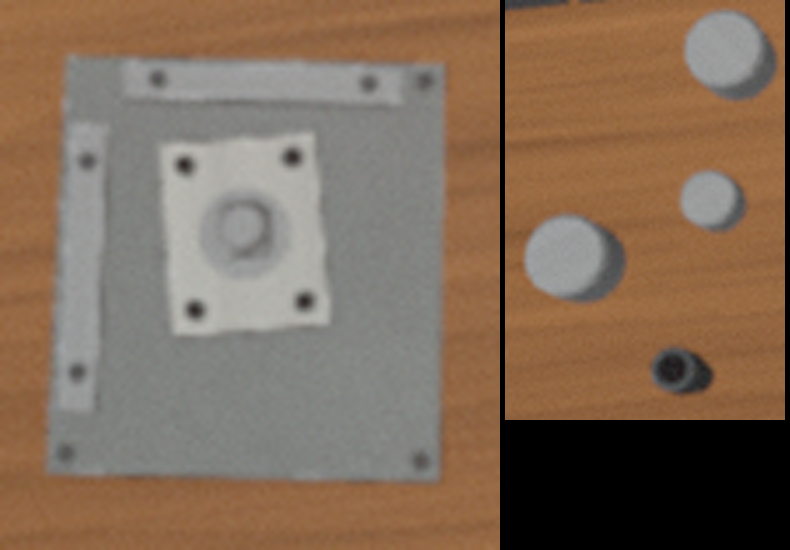

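The crop confirms the small cap at about (204,197): 42 mm wide and 29 mm high. The two larger caps are about 58 mm wide and 42 mm high. The jig and hub corners are clear, so I'll compute their poses.

```bash
python3 - <<'E'
from h import *
np.set_printoptions(precision=4,suppress=True)
c=load('top'); f=lambda u,v,z: pz(c,(u+.5)/5-.5+260,(v+.5)/5-.5+155,z)[:2]
J=np.array([f(67,57,.01),f(443,64,.01),f(440,480,.01),f(48,472,.01)]) # +x+y, +x-y, -x-y, -x+y
Hc=np.array([f(160,143,.022),f(315,133,.022),f(328,323,.022),f(173,334,.022)])
def fit(P,a,b):
    M=np.array([[a,b],[a,-b],[-a,-b],[-a,b]])/2; m=P.mean(0); A=P-m
    th=np.arctan2((M[:,0]*A[:,1]-M[:,1]*A[:,0]).sum(),(M*A).sum()); R=np.array([[np.cos(th),-np.sin(th)],[np.sin(th),np.cos(th)]])
    return m,th,P-(m+M@R.T),R
mj,tj,e,R=fit(J,.22,.2); print('jig',mj,tj);print(e)
mh,t,e,_=fit(Hc,.1,.08); print('hub',mh,t);print(e)
print('stub',f(243,228,.044),'hub in jig',R.T@(mh-mj),t-tj)
print('bar inner faces in jig', R.T@(f(260,102,.02)-mj), R.T@(f(100,270,.02)-mj))
E
```

```text
jig [ 0.5372 -0.0104] -0.13312322942677657
[[-0.0008 -0.0006]
 [-0.0005  0.0008]
 [ 0.0007  0.0007]
 [ 0.0006 -0.0009]]
hub [ 0.5515 -0.0094] -0.041528065284321715
[[ 0.0002  0.0002]
 [-0.0002 -0.0001]
 [ 0.      0.0005]
 [-0.     -0.0007]]
stub [ 0.5491 -0.0094] hub in jig [0.0141 0.0029] 0.09159516414245486
bar inner faces in jig [ 0.0839 -0.0035] [-0.0066  0.076 ]
```

```bash
cat >> h.py <<'E'
MJ=np.array([.5372,-.0104]); TJ=-.133
RJ=np.array([[np.cos(TJ),-np.sin(TJ)],[np.sin(TJ),np.cos(TJ)]])
def j2w(x,y,z): return [*(MJ+RJ@[x,y]),z]
def w2j(p): return RJ.T@(np.array(p)[:2]-MJ)
def st():
    s=env.get_state(); print('t%.1f'%s['clock'],'p',s['position'],'jig',w2j(s['position']),'F',s['ft_force'],'op %.4f grip %.1f'%(s['opening'],s['grip_force'])); return s
np.set_printoptions(precision=4,suppress=True)
PI=np.pi
E
python3 - <<'E'
from h import *
s=st(); p=s['position']
env.servo_line([p[0],p[1],.33],max_speed=.3)
env.movep(j2w(-.075,.003,.3),[PI,0,TJ]); env.move_gripper(.035)
env.servo_line(j2w(-.075,.003,.05),max_speed=.2)
env.servo_line(j2w(-.075,.003,.0125),max_speed=.05,guard=10); st()
print(env.servo_line(j2w(-.012,.003,.0125),max_speed=.04,guard=14)); st()
env.hold(.3); st()
env.servo_line(j2w(-.07,.003,.0125),max_speed=.1)
env.servo_line(j2w(-.07,.003,.12),max_speed=.2)
cam('top'); cam('wrist','w1.png')
E
```

```text
t0.1 p [ 0.1624 -0.6289  0.2305] jig [-0.2894 -0.6628] F [ 0.0427 -0.4113 -0.7074] op 0.0856 grip 0.0
t5.9 p [0.4634 0.0026 0.0127] jig [-0.0748  0.0031] F [-0.4798 -0.8618  0.6847] op 0.0352 grip 0.0
True
t7.1 p [ 0.5137 -0.0042  0.0116] jig [-0.0241  0.003 ] F [ 0.5815 -0.4067 -0.464 ] op 0.0351 grip 0.0
t7.4 p [ 0.513  -0.0042  0.0115] jig [-0.0248  0.003 ] F [0.1651 0.1555 0.6902] op 0.0353 grip 0.0
```

View pics/w1.png

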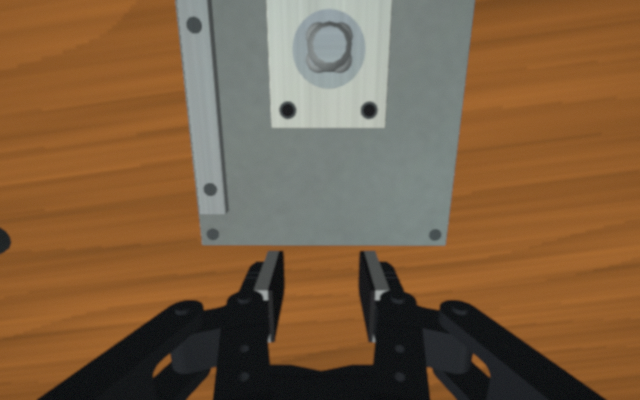

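The wrist view shows the hub's near edge at row 127, square to the jig. The x travel ended where contact with the far bar was expected. Next is the push in y.

```bash
python3 - <<'E'
from h import *
x=.033
yaw=TJ+PI/2
try: q=env.solve_ik(j2w(x,-.08,.12),[PI,0,yaw]); 
except Exception as e: q=None
q2=env.solve_ik(j2w(x,-.08,.12),[PI,0,yaw-PI]); q0=env.get_state()['joint_pos']; print(q0,q,q2)
if q is None or (q2 is not None and abs(q2-q0).max()<abs(q-q0).max()): yaw-=PI
env.servo_line(j2w(-.07,-.08,.12),max_speed=.2)
env.movep(j2w(x,-.08,.12),[PI,0,yaw])
env.servo_line(j2w(x,-.08,.04),max_speed=.2)
env.servo_line(j2w(x,-.08,.0125),max_speed=.05,guard=10); st()
print(env.servo_line(j2w(x,.005,.0125),max_speed=.04,guard=14)); st()
env.servo_line(j2w(x,-.07,.0125),max_speed=.1)
env.servo_line(j2w(x,-.07,.12),max_speed=.2)
# re-seat x
env.servo_line(j2w(-.075,-.07,.12),max_speed=.2)
env.movep(j2w(-.07,.035,.12),[PI,0,TJ])
env.servo_line(j2w(-.07,.035,.04),max_speed=.2)
env.servo_line(j2w(-.07,.035,.0125),max_speed=.08,guard=10)
print(env.servo_line(j2w(-.012,.035,.0125),max_speed=.04,guard=14)); st()
env.servo_line(j2w(-.06,.035,.0125),max_speed=.1)
env.servo_line(j2w(-.06,.035,.15),max_speed=.2)
c=cam('top')
cv2.imwrite('pics/top2.png',cv2.resize(c['color'][155:265,260:360],None,fx=5,fy=5,interpolation=cv2.INTER_CUBIC))
c=cam('wrist','w2.png'); st()
for n,u in dict(stub=(.035,.035,.044),nearL=(-.015,.075,.022),nearR=(-.015,-.005,.022)).items(): print(n,proj(c,j2w(*u)),proj(load('top'),j2w(*u)))
E
```

```text
[ 0.6935  0.1352 -0.8303  1.9929  0.1117  1.0672 -1.8906] [ 0.8525  0.4    -0.9273  1.768   0.3486  1.1488 -0.3157] [-0.9022  0.6004  1.329   1.8471 -0.6272  1.2076 -2.6444]
t11.8 p [ 0.5594 -0.0939  0.0125] jig [ 0.033  -0.0799] F [-1.1109 -0.5353 -0.0774] op 0.0349 grip 0.0
True
t13.3 p [ 0.5675 -0.0302  0.0122] jig [ 0.0327 -0.0156] F [ 0.4811 -1.4006  1.3134] op 0.0349 grip 1.2
True
t19.1 p [0.518  0.0274 0.0117] jig [-0.024  0.035] F [-0.3954 -0.2433 -0.2359] op 0.0350 grip 0.0
t20.6 p [0.4816 0.0322 0.1487] jig [-0.0608  0.0348] F [-0.2649 -0.0603  0.0527] op 0.0349 grip 0.0
stub [[320.9715  72.0222]] [[295.5905 190.8996]]
nearL [[271.1314 141.2426]] [[279.8055 211.6821]]
nearR [[370.8397 141.2353]] [[311.1977 212.2901]]
```

View pics/w2.png

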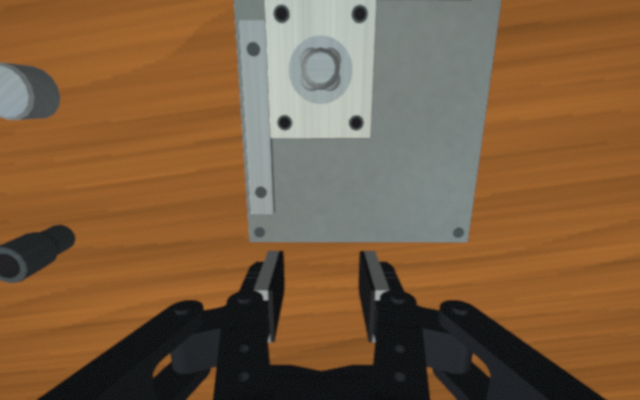

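The wrist view shows the hub flush against the left bar and square, with the stub at (320,69). Both the touch positions and the picture put the stub at about jig (0.037, 0.0355). Now to the cap for a close look.

```bash
python3 - <<'E'
from h import *
p=env.get_state()['position']
env.servo_line([p[0],p[1],.2],max_speed=.3)
env.movep([.545,.306,.16],[PI,0,-PI/4]); env.move_gripper(.06)
c=cam('wrist','w3.png'); st()
print(proj(c,[.5945,.2565,.029]),proj(c,[.5945,.2565,0]),pd(c,*proj(c,[.5945,.2565,.029])[0]))
E
```

```text
t23.7 p [0.5451 0.3059 0.16  ] jig [-0.0342  0.3145] F [ 0.0697 -0.2313 -0.4055] op 0.0597 grip 0.0
[[321.7917 110.5428]] [[321.72   109.9881]] [0.5945 0.2565 0.0306]
```

View pics/w3.png

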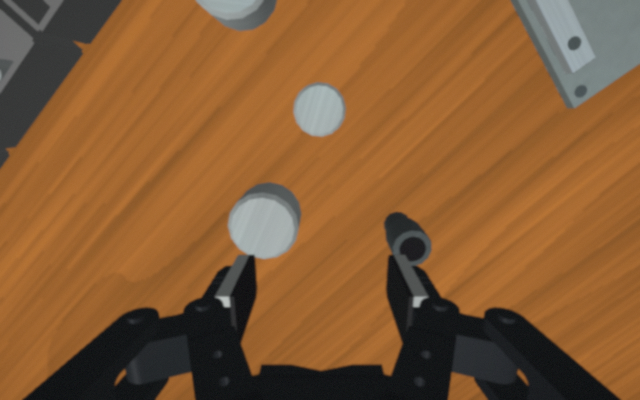

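The wrist view shows the small cap at (319.5,110), about 2 mm left of the prediction. Its 52 px diameter works out to 42 mm. The corrected cap position is about (0.5958, 0.2578), so I'll grasp there.

```bash
python3 - <<'E'
from h import *
c=load('wrist'); p=pz(c,319.5,110,.029); print(p)
o=[PI,0,-PI/4]
env.servo_line([p[0],p[1],.12],o,max_speed=.25)
env.servo_line([p[0],p[1],.05],o,max_speed=.15)
print(env.servo_line([p[0],p[1],.008],o,max_speed=.06,guard=8)); st()
env.move_gripper(.03,60); st()
env.servo_line([p[0],p[1],.15],max_speed=.15); s=st()
t=j2w(.037,.0355,.15)
env.servo_line(t,max_speed=.2); st()
env.servo_line(j2w(.037,.0355,.075),max_speed=.1); st()
c=cam('side'); cv2.imwrite('pics/s2.png',cv2.resize(c['color'][140:270,230:400],None,fx=4,fy=4,interpolation=cv2.INTER_CUBIC))
E
```

```text
[0.5961 0.2575 0.029 ]
False
t25.6 p [0.5964 0.2574 0.0082] jig [0.0231 0.2733] F [-0.211  -0.5126  0.0835] op 0.0600 grip 0.0
t25.9 p [0.5967 0.2577 0.0089] jig [0.0234 0.2736] F [-1.4801 -0.7672  5.9567] op 0.0404 grip 61.0
t27.1 p [0.5955 0.2574 0.1489] jig [0.0222 0.2732] F [-0.0079 -0.0993 -1.3583] op 0.0404 grip 60.5
t28.4 p [0.5787 0.0213 0.1498] jig [0.0369 0.0369] F [-0.0531  0.3088  0.3357] op 0.0403 grip 60.5
t29.3 p [0.579  0.0197 0.0755] jig [0.0374 0.0354] F [-0.3236  0.0252 -0.2491] op 0.0402 grip 60.5
```

View pics/s2.png

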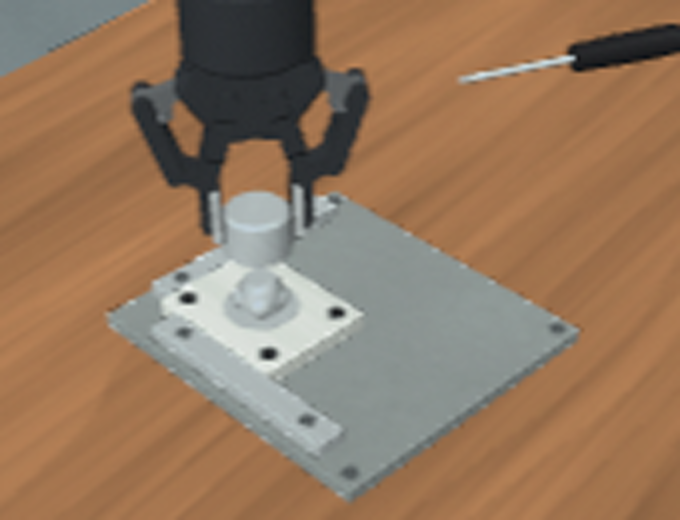

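The side view shows the cap held upright at crop (258,205), which is picture (294.5,191), above the stub at crop (262,282). The hub is in the corner. I'll check centring, then lower.

```bash
python3 - <<'E'
from h import *
c=load('side'); g=lambda u,v,z:pz(c,(u+.5)/4-.5+230,(v+.5)/4-.5+140,z)
a=g(258,207,.096); b=g(262,281,.044); print(a,b,w2j(a),w2j(b))
env.servo_line(j2w(.037,.0355,.056),max_speed=.06); st()
print(env.servo_line(j2w(.037,.0355,.0445),max_speed=.02,guard=6)); st(); env.hold(.2); st()
E
```

```text
[0.5785 0.0198 0.096 ] [0.5756 0.0228 0.044 ] [0.0369 0.0354] [0.0336 0.038 ]
t29.8 p [0.5783 0.0197 0.0556] jig [0.0367 0.0353] F [-0.1626 -1.0617 -0.4941] op 0.0406 grip 60.5
False
t30.5 p [0.5786 0.0198 0.0445] jig [0.037  0.0355] F [-0.2245  0.5431 -0.6087] op 0.0404 grip 60.5
t30.7 p [0.5786 0.0199 0.0446] jig [0.0371 0.0355] F [-0.1751  1.4593 -0.167 ] op 0.0403 grip 60.5
```

```bash
python3 - <<'E'
from h import *
for z in [.041,.038,.035,.0325,.0305,.0295,.0285,.0275]:
    g=env.servo_line(j2w(.037,.0355,z),max_speed=.02,guard=22); env.hold(.1); print(z,g); s=st()
    if g or s['ft_force'][2]>17 and z<.033: break
E
```

```text
0.041 False
t31.2 p [0.5789 0.0197 0.0413] jig [0.0374 0.0354] F [ 0.4619 -0.7081  4.1889] op 0.0403 grip 61.0
0.038 False
t31.6 p [0.578  0.0198 0.0375] jig [0.0365 0.0354] F [ 0.9466 -1.0194 -3.9644] op 0.0404 grip 60.9
0.035 False
t32.0 p [0.5783 0.0201 0.0347] jig [0.0367 0.0357] F [ 0.3483  0.4355 -5.4353] op 0.0404 grip 61.1
0.0325 False
t32.3 p [0.5785 0.0199 0.0325] jig [0.0369 0.0355] F [ 0.3566 -0.4013 -5.1783] op 0.0399 grip 61.1
0.0305 False
t32.7 p [0.579  0.0198 0.0309] jig [0.0374 0.0355] F [-0.1703 -0.4875  1.7332] op 0.0401 grip 61.7
0.0295 False
t33.0 p [0.579  0.0198 0.0308] jig [0.0374 0.0355] F [-5.4599  1.0469 14.8497] op 0.0404 grip 63.3
0.0285 False
t33.4 p [0.579  0.0198 0.0307] jig [0.0375 0.0355] F [-11.5141   0.6615  28.707 ] op 0.0406 grip 64.7
```

```bash
python3 - <<'E'
from h import *
env.hold(1); st()
c=cam('side'); cv2.imwrite('pics/s3.png',cv2.resize(c['color'][150:270,230:400],None,fx=4,fy=4,interpolation=cv2.INTER_CUBIC))
E
```

```text
t34.4 p [0.5791 0.0198 0.0307] jig [0.0375 0.0355] F [-11.3929   0.4251  28.345 ] op 0.0403 grip 64.7
```

View pics/s3.png

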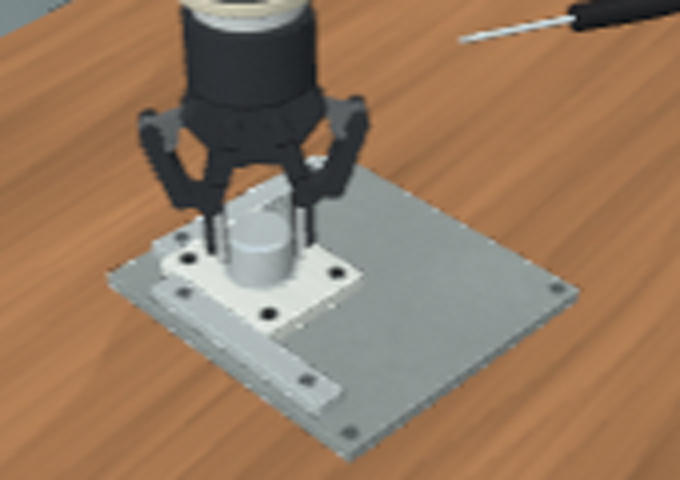

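The side view shows the cap's rim on the plate at crop (262,285), upright, with the hub still in the corner. The TCP is about 9 mm above the plate, so the cap is carrying the 28 N push. Handing in.

```bash
python3 - <<'E'
from h import *
print(env.close_job())
E
```

```text
the job is handed in; nothing more can be done
None
```

The job is handed in at about 34 s, but no pass or fail result came back: the hub plate is against both stops, and the cap is clicked home with the fingers still pressing it down at about 28 N.

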